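# Load the filter cartridge and close the slide cover

## Robot

A 7-joint arm with a two-finger parallel gripper is mounted at the origin on a cart in front of the work surface, level with it; the furniture and walls round the work are solid. World frame = base frame: x ahead of the robot, y to its left, z up, the work surface at z = 0. Lengths are in m, angles in degrees, forces in N, time in s.
With the tool pointing down it reaches from about 0.425 to 0.875 m from the base axis. Payload 4.7 kg.
Tool frame: the origin (TCP) lies on the centre line of the jaws, within the pads' length; the fingertips stand env.nose_length ahead of it and the grasp point (between the pads) lies 8 mm behind it (env.nose_length is the distance from the TCP to the fingertips, in m); y points along the fingers, z is the direction in which the jaws open and shut, and the axes are right-handed (so a half turn about y gives the same grasp; the last joint's range is limited). The gripper opens to 87 mm and grips with 3 to 60 N. Pads are 19 mm wide; open, the fingers measure 117 mm over their backs; the gripper's body (75 mm by 190 mm) begins 51 mm behind the grasp point.
Start: joints at [74.891, 18.392, -4.016, 83.108, 1.295, 78.541, -3.26], TCP at [0.178, -0.625, 0.234] pointing down, gripper open.
Joint ranges: [-163.93, 163.93], [-17.29, 119.83], [-79.2, 71.16], [3.27, 140.29], [-89.18, 269.18], [5.43, 117.66], [-154.24, 154.24]. Speed limits (degrees/s): [147.25, 147.25, 180, 180, 180, 180, 180].

## Interface

Orientations are given as [roll, pitch, yaw] about the fixed x, y, z axes, in that order (R = Rz(yaw) Ry(pitch) Rx(roll)).
In Python, from cell import env, read_camera, camera_info, job, models gives the robot as it stands.
- The arm moves only by the tool move_arm, never from a script. Its argument "moves" is a list of rows, each a list of 6 numbers: the shift along the tool's x, y, z in mm, then the turn, a rotation vector about the tool's x, y, z in degrees. In form: [[x, y, z, ax, ay, az], ...]. A call has 1 to 20 rows; each row is the pose to reach, as a shift and turn from the pose commanded when the call began, along the tool's axes at that moment; what a row does not reach only later rows make up. A row lasts 1/12 s, in which the tool goes at most 41.7 mm and 7.16 degrees, less where a joint would pass 70% of its speed; a pose out of reach is approached as far as the arm can. A call with a gripper value outside its range is refused whole. "claw" is the finger opening in mm, from 0 to 87, set as the call begins (left out, the last holds). The fingers move at their own pace and stop on an object; "newtons" is the grip in N (left out, the last holds). Time passes only in rows, so rows that repeat a pose let the fingers close. It gives the time, the measured TCP pose, the force and the opening at its end, in the units of the state.
- env.get_obs(): the state, without advancing time (a new reading comes with each control period).
- read_camera(name): name is "side" or "top" or "wrist"; returns (picture, depth): 420x560x3 uint8, red, green, blue; 420x560 float32, m along the optical axis (not along the pixel's ray), 0 where there is no reading.
- camera_info(name): a dict with "fx", "fy", "cx", "cy" (pixels), "distortion" ([k1, k2, p1, p2, k3] as OpenCV has them; the pictures are not rectified), "R" (3x3) and "t" (3): a world point X has camera coordinates R X + t. Camera axes: x right, y down, z forward; pixel columns grow to the right and rows downward; lengths in m; the calibration is good to about 2 mm. A picture is of the moment at which its call begins: read the wrist's pose just before it. camera_info takes no time and is no camera call; for the wrist camera it gives the pose at the moment of the call.
- job.sign_off(): hands the job in, once; it reports no verdict.
Trained networks look in the newest picture that a camera, given by its name, has taken for a name from the list of things; names that differ only in an ending like _2 or _b are one class to them, and where a whole thing is asked for, a point or a joint stands for the part that bears it (a point fixed in the world has none). Each returns a list of dicts, best first, with "score" (0 to 1); they miss things now and then, are a little off and sometimes report something else, mostly with a low value. They report only what shows in the picture. A call takes as long as a camera call.
- models.spot_in(target, camera): "point" ([x, y, z] in m, in world coordinates, good to about 4 mm: the middle of the surface that is visible of it).
- models.cut_out(target, camera): "mask" (420x560 bool, what is visible of it).
The state is a dict: "time_s": time; "qpos": joint angles; "joint_velocities": joint speeds; "effort": joint torques, N m; "tool_pos": TCP position; "tool_rot": TCP orientation; "force": force on the tool from outside, world axes, zero at the start; "wrist_torque": the same for the moment, N m; "grip_width": finger opening in m.
Only numpy, scipy, OpenCV 4.12 (cv2) and the standard library are available. Lean on these libraries where they do the work, as an engineer would, in place of code of your own. Each camera call takes 0.05 s, during which the arm holds its last target.

## Task

Load the optical filter cartridge from its holder into the bay of the bench reader: slide the reader's flat cover fully open by its ridge, set the cartridge flat on the floor of the bay (lower it in, do not drop it), then slide the cover fully shut over it. The holder blocks the cartridge's ends and the bay leaves finger room only at its ends, so put the cartridge down on the free worktop and take it again the other way. Leave the timer, marker, paddle, plate and small bottle where they are.

Things in the scene. Friction and masses are not known exactly. Their poses are not given: they have to be found in the camera images.
- reader: the bench reader, a white low box 196 x 182 mm (x by y) with a flat deck 51 mm high, aluminium guides at its left and right edges (tops 63 mm high), fixed to the worktop. Origin: centre of its underside; its front (dark display) faces its own -x, the cover opens toward its +x. It always stands on the right half of the work area, turned at most 0.35 rad
- bay (a point): centre of the floor of the reader's recessed bay, 15 mm above the worktop, on the reader's x axis at -42 mm; axes as the reader's. The floor is 36 mm below the deck. The bay is 56 mm wide (x) by 76 mm long (y) with upright walls; a finger slot 36 mm wide (x) and 28 mm long continues it at each y end at the same depth, so the whole recess is 132 mm long in y
- cover (a joint): slide of the flat cover, m: 0 = fully shut over the bay (against the front stop), 0.082 = fully open (end stop), the bay being wholly uncovered from 0.066. The cover moves along the reader's x axis with about 2 N of friction and stays where it is left; it starts partly open, still over the bay
- cover_grip (a point): point in the middle of the ridge on the cover, the grip to slide it by; axes as the reader's. The ridge is 14 mm thick (x), 60 mm long (y) and stands 22 mm above the cover's top face, which is 58 mm above the worktop; the point is 69 mm above the worktop, and lies over the bay's centre when the cover is shut
- cartridge: the filter cartridge, a loose grey block 44 mm wide (its x) by 64 mm long (its y) by 24 mm high, with a round flat window on top, about 0.12 kg. Origin: centre of its underside. It starts lying flat in the holder, its underside 8 mm above the worktop. It fits the bay either way round, its long side along the reader's y
- holder: the cartridge's aluminium holder, fixed to the worktop left of the reader: a sole 8 mm high and 36 mm wide (narrower than the cartridge) with an upright cheek 48 mm wide, 11 mm thick and 38 mm high at each end of the cartridge (inner faces at y = +-34.5 mm); open at both long sides. Origin: centre of its underside; the cartridge lies along its y axis. The worktop between reader and holder, round x = 0.53, is free for putting down (at least 0.15 m wide in y)
- timer: white lab timer 66 x 66 x 18 mm between reader and holder, in front of the free worktop, origin at the centre of its underside; leave alone
- marker: black marker pen 135 x 14 x 12 mm near the front edge, origin at the centre of its underside; leave alone
- paddle: dark sealing paddle 90 x 50 x 15 mm behind the free worktop, origin at the centre of its underside; leave alone
- plate: white well plate 86 x 128 x 15 mm further back, origin at the centre of its underside; leave alone
- small_bottle: small white bottle, 36 mm diameter, 70 mm high, behind the reader, origin at the centre of its underside; leave alone

How it is judged:
By the outcome, as a careful person would: the job done as asked, in the order asked, and still so for the second after the job is handed in, with the robot touching nothing.
It also fails if it takes over 70 s, if anything falls off the work surface, if the arm or the gripper's body presses on something with over 40 N, if the wrist force passes 120 N, or if a joint passes its speed limit or range.

## Working session

There is one attempt and no reset: what is moved stays moved. The work goes in short steps, Python scripts to look and compute and a tool call to move; the robot and the scene stay as the last step left them, time stands still between calls to the robot, and variables do not carry over. Pictures are saved under pics/ and viewed, and the job is handed in when it is done.

Besides the shell and the picture viewer there is one more tool, called after "Call:" by a JSON object that holds its "name" and its "arguments". move_arm: Moves the arm, as the interface text tells. Its arguments: {"type":"object","properties":{"moves":{"type":"array","items":{"type":"array","items":{"type":"number"}}},"claw":{"type":"number"},"newtons":{"type":"number"}},"required":["moves"]}

```bash
ls; mkdir -p pics
python3 - <<'E'
from cell import env, read_camera, camera_info, job, models
import cv2
o=env.get_obs();print(o); print(env.nose_length)
for c in("top","side"):
    p,d=read_camera(c); cv2.imwrite(f"pics/{c}0.png",p[:,:,::-1]); i=camera_info(c); print(c,i)
for n in("reader","cover","cover_grip","cartridge","holder","timer","paddle","marker"):
  for c in("top","side"):
    print(n,c,[(r["score"],r["point"]) for r in models.spot_in(n,c)][:2])
E
```

```text
pics
{'time_s': 0.0, 'qpos': array([74.89206579, 18.43769057, -4.01590124, 83.17614584,  1.29377127,
       78.54031994, -3.25890785]), 'joint_velocities': array([ 0.09083211, -0.00406209,  0.09254741, -0.03649072, -0.01647767,
       -0.05483816, -0.01635743]), 'effort': array([-5.71619040e-06, -4.91290998e+01, -4.04005134e-01, -3.12524235e+01,
       -6.38774643e-02,  4.36365476e-02,  1.61472344e-04]), 'tool_pos': array([ 0.17806046, -0.62457326,  0.23246616]), 'tool_rot': array([-9.01089786e+01, -4.50033068e-03, -1.64081087e+02]), 'force': array([0.09857451, 0.29231764, 0.42450894]), 'wrist_torque': array([-0.00104099,  0.01350219,  0.04301565]), 'grip_width': 0.0868116225919135}
0.011
top {'fx': 437.1308032788128, 'fy': 437.1308032788128, 'cx': 286.57794039832, 'cy': 203.14725876861883, 'distortion': array([-0.00746061,  0.        ,  0.        ,  0.        ,  0.        ]), 'R': array([[ 0.06927296, -0.99758841,  0.00431532],
       [-0.9750558 , -0.0686214 , -0.21108599],
       [ 0.21087306,  0.01041487, -0.97745797]]), 't': array([0.04633532, 0.56378032, 0.94825488])}
side {'fx
[... 478 characters left out ...]
])]
cover top [(0.96, [0.5421, -0.1766, 0.0588])]
cover side [(0.56, [0.5418, -0.1709, 0.0569])]
cover_grip top [(0.88, [0.5379, -0.1818, 0.0553])]
cover_grip side [(0.97, [0.5426, -0.1742, 0.0603])]
cartridge top [(0.58, [0.4654, 0.2662, 0.0343])]
cartridge side [(0.8, [0.4602, 0.2666, 0.031]), (0.43, [0.5411, -0.1714, 0.0552])]
holder top [(0.59, [0.4693, 0.2362, 0.0347])]
holder side [(0.36, [0.5381, -0.1739, 0.0623])]
timer top [(0.61, [0.4139, 0.1156, 0.019])]
timer side [(0.62, [0.4147, 0.1209, 0.0155])]
paddle top [(0.57, [0.677, 0.1502, 0.0113])]
paddle side [(0.58, [0.6824, 0.1559, 0.0128])]
marker top [(0.83, [0.3465, 0.2649, 0.0111])]
marker side [(0.52, [0.3495, 0.2774, 0.0105])]
```

View pics/top0.png

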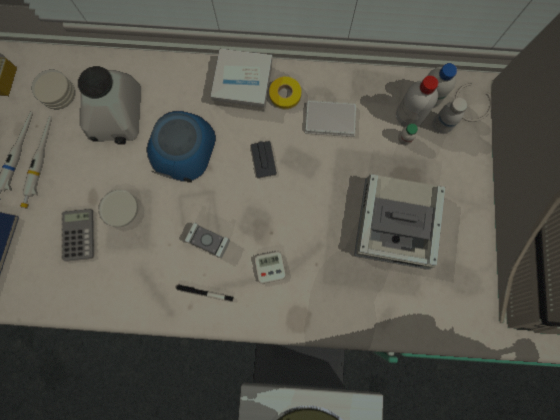

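View pics/side0.png

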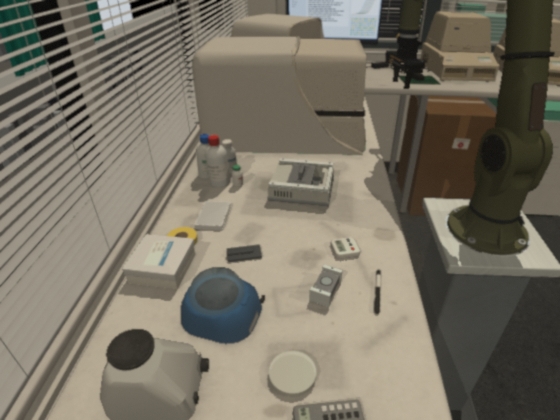

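```bash
cat > h.py <<'E'
import numpy as np, cv2
from cell import env, read_camera, camera_info, job, models
from scipy.spatial.transform import Rotation as Ro
def cloud(d,i):
    K=np.array([[i['fx'],0,i['cx']],[0,i['fy'],i['cy']],[0,0,1]])
    v,u=np.mgrid[:d.shape[0],:d.shape[1]]
    n=cv2.undistortPoints(np.stack([u,v],-1).reshape(-1,1,2).astype(float),K,i['distortion']).reshape(*d.shape,2)
    P=np.concatenate([n*d[...,None],d[...,None]],-1)
    return (P-i['t'])@i['R']
def proj(X,i):
    K=np.array([[i['fx'],0,i['cx']],[0,i['fy'],i['cy']],[0,0,1]])
    return cv2.projectPoints(np.atleast_2d(X).astype(float),cv2.Rodrigues(i['R'])[0],i['t'],K,i['distortion'])[0][:,0]
def toolmove(pt,yaw_closing,cur=None):
    """commands from current measured pose to TCP at pt, pointing down, closing axis at world yaw (deg)"""
    o=env.get_obs(); R=Ro.from_euler('xyz',o['tool_rot'],degrees=True)
    c=[]
    for a in (yaw_closing,yaw_closing+180):
        z=np.array([np.cos(np.radians(a)),np.sin(np.radians(a)),0]);y=np.array([0,0,-1.]);x=np.cross(y,z)
        T=Ro.from_matrix(np.stack([x,y,z],1)); rv=(R.inv()*T).as_rotvec(degrees=True)
        c.append(rv)
    rv=min(c,key=np.linalg.norm)
    sh=R.inv().apply(np.array(pt)-o['tool_pos'])*1000
    return sh.round(1),rv.round(2),[q.round(1) for q in c]
E
python3 - <<'E'
from h import *
for c in("top","side"):
    p,d=read_camera(c);i=camera_info(c);P=cloud(d,i);ok=d>0
    def box(lo,hi,zl,zh):
        m=ok&(P[...,0]>lo[0])&(P[...,0]<hi[0])&(P[...,1]>lo[1])&(P[...,1]<hi[1])&(P[...,2]>zl)&(P[...,2]<zh)
        return m
    w=box((.4,-.1),(.65,.1),-.02,.008);print(c,"table z",np.median(P[w][:,2]))
    for n,lo,hi,zl,zh in(("reader",(.38,-.34),(.68,-.02),.04,.1),("guides",(.38,-.34),(.68,-.02),.0605,.068),("ridge",(.4,-.26),(.65,-.1),.070,.09),("holder+c",(.40,.18),(.53,.34),.015,.06),("cheeks",(.40,.18),(.53,.34),.035,.06),("cart",(.40,.18),(.53,.34),.028,.034)):
        m=box(lo,hi,zl,zh);Q=P[m]
        if len(Q)<5: print(n,len(Q));continue
        r=cv2.minAreaRect((Q[:,:2]*1000).astype(np.float32))
        print(n,len(Q),np.round(r[0],1),np.round(r[1],1),round(r[2],1),"z med",np.median(Q[:,2]).round(4),Q[:,:2].mean(0).round(4))
    for n in("cartridge","holder","cover"):
        for r in models.cut_out(n,c)[:1]:
            m=r['mask']&ok;Q=P[m];rr=cv2.minAreaRect((Q[:,:2]*1000).astype(np.float32));print("mask",n,r['score'],m.sum(),rr,np.median(Q[:,2]))
    a=p[150:300,:] if c=="top" else p
    if c=="top":
        b=np.hstack([cv2.resize(p[160:280,350:460],None,fx=3.6,fy=3.6,interpolation=2),cv2.resize(p[160:280,150:260],None,fx=3.6,fy=3.6,interpolation=2)]);cv2.imwrite("pics/crop1.png",b[:,:,::-1])
print(env.get_obs()['time_s'])
E
```

```text
top table z 9.886410473346826e-05
reader 5623 [ 540.3 -181.9] [177.3 192.7] 83.8 z med 0.0572 [ 0.5436 -0.1821]
guides 1308 [ 541.2 -182. ] [175.8 183.6] 83.6 z med 0.063 [ 0.5392 -0.1815]
ridge 179 [ 543.1 -181.4] [58.9 14.1] 83.9 z med 0.0794 [ 0.5425 -0.1807]
holder+c 789 [464.9 265.6] [90.7 47.4] 69.1 z med 0.0328 [0.4646 0.2654]
cheeks 224 [465.  265.7] [90.4 47.3] 69.1 z med 0.0375 [0.4655 0.2658]
cart 458 [463.6 261.7] [83.1 45.3] 67.9 z med 0.0318 [0.4646 0.2655]
mask cartridge 0.86 511 ((465.53668212890625, 265.4627685546875), (63.135398864746094, 46.762474060058594), 68.67552947998047) 0.03209250627166113
mask cover 0.89 1897 ((543.1407470703125, -183.46359252929688), (140.52304077148438, 76.28617095947266), 83.81597137451172) 0.05832244889410475
side table z 0.00173112949512415
reader 1853 [ 543.5 -180.8] [181.2 192. ] 83.4 z med 0.0588 [ 0.5461 -0.1682]
guides 579 [ 544.4 -181.6] [179.6 182.5] 83.5 z med 0.064 [ 0.5407 -0.1704]
ridge 59 [ 546.4 -179.1] [62.2 14.1] 84.0 z med 0.081 [ 0.5459 -0.175 ]
holder+c 756 [467.5 266.8] [92.8 49.4] 69.6 z med 0.0332 [0.4679 0.273 ]
cheeks 212 [467.1 266.8] [92.5 47.4] 69.7 z med 0.0381 [0.4682 0.2708]
cart 341 [468.  268.5] [86.7 48.9] 69.0 z med 0.0326 [0.4671 0.2677]
mask cartridge 0.92 431 ((467.4725646972656, 267.4295349121094), (78.87384033203125, 45.60603713989258), 71.09512329101562) 0.0330314514574331
mask holder 0.64 452 ((473.71405029296875, 265.63421630859375), (90.73529052734375, 61.563106536865234), 69.83136749267578) 0.02987891511461063
mask cover 0.64 460 ((545.3143920898438, -187.45726013183594), (136.1490020751953, 75.03125), 83.57608032226562) 0.060284767510313156
1.3
```

View pics/crop1.png

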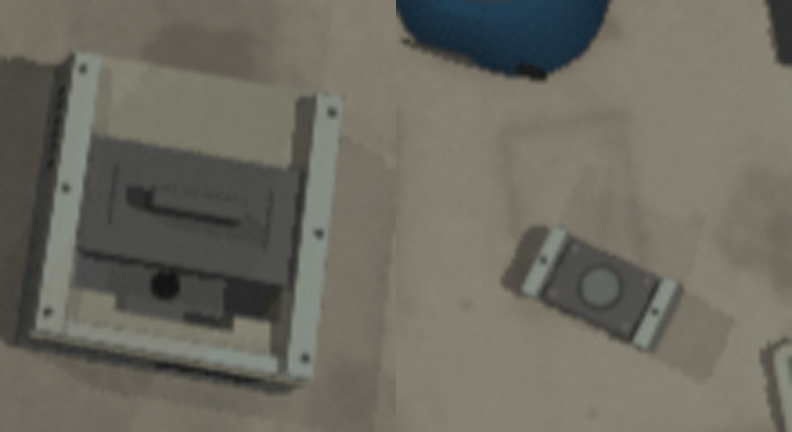

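Run:
```python
from h import *
p,d=read_camera("top");P=cloud(d,camera_info("top"));ok=d>0
p2,d2=read_camera("side");P2=cloud(d2,camera_info("side"))
A=np.vstack([P[d>0],P2[d2>0]])
for x0 in np.arange(0,1.0,.05):
    print(f"{x0:.2f}",[ (lambda q: int(q.max()*1000) if len(q) else -1)(A[(abs(A[:,0]-x0)<.025)&(abs(A[:,1]-y)<.025)][:,2]) for y in np.arange(-.65,.1,.05)])
m=(abs(A[:,1]+.01)<.12)
```

```text
0.00 [-890, -887, -886, -888, -889, -885, -886, -886, -890, -887, 6, 594, 594, 492, 362]
0.05 [-888, -888, -887, -886, -883, -884, -886, -885, -887, -798, 583, 590, 593, 488, 319]
0.10 [-887, -882, 336, -888, -887, -888, -883, -886, -887, -798, 6, 5, 269, 267, 37]
0.15 [304, 531, 374, 332, -887, -892, -892, -890, -882, -797, 6, 6, 6, 5, 6]
0.20 [516, 531, 395, 335, -1, -1, -1, -1, -254, -1, -1, -1, -1, -1, -1]
0.25 [494, 3, 4, 4, 7, 7, 5, 5, 4, 5, 6, 5, 6, 4, 5]
0.30 [4, 5, 61, 132, 113, 70, 6, 6, 6, 5, 5, 5, 7, 5, 5]
0.35 [376, 376, 375, 375, 375, 355, 6, 6, 6, 6, 5, 7, 4, 5, 6]
0.40 [376, 376, 375, 375, 374, 348, 6, 5, 6, 6, 5, 7, 5, 5, 5]
0.45 [375, 375, 375, 375, 377, 347, 5, 5, 68, 61, 62, 66, 6, 5, 5]
0.50 [375, 374, 374, 377, 378, 352, 5, 5, 68, 62, 62, 67, 6, 6, 6]
0.55 [375, 375, 381, 377, 377, 352, 6, 5, 67, 84, 85, 67, 5, 7, 5]
0.60 [388, 388, 388, 387, 387, 364, 6, 66, 67, 62, 62, 67, 5, 6, 5]
0.65 [387, 388, 388, 386, 387, 364, 5, 6, 62, 55, 56, 67, 5, 5, 5]
0.70 [387, 388, 387, 386, 386, 364, 7, 5, 6, 5, 4, 6, 5, 5, 6]
0.75 [387, 388, 387, 385, 384, 366, 6, 5, 5, 73, 5, 5, 19, 19, 19]
0.80 [387, 388, 387, 385, 384, 366, 14, 119, 169, 173, 118, 6, 20, 20, 20]
0.85 [387, 388, 387, 386, 383, 370, 10, 149, 169, 172, 115, 4, 19, 19, 24]
0.90 [388, 388, 387, 385, 383, 367, 15, 149, 153, 95, 6, 6, 5, 5, 20]
0.95 [525, 513, 534, 534, 532, 551, 557, 558, 557, 557, 578, 579, 588, 578, 600]
```

Run:
```python
from h import *
print(toolmove((.535,-.182,.47),-6.2)); print(env.get_obs()['time_s'])
```

```text
(array([-464.6, -236.5, -328.3]), array([ 0.000e+00, -6.788e+01,  1.000e-02]), [array([  0. , -67.9,   0. ]), array([ -0. , 112.1,   0. ])])
1.4
```

Call:
{"name": "move_arm", "arguments": {"moves": [[0,-237,0,0,0,0],[0,-237,0,0,0,0],[0,-237,0,0,0,0],[0,-237,0,0,0,0],[0,-237,0,0,0,0],[0,-237,0,0,0,0],[-464,-237,-328,0,-67.9,0],[-464,-237,-328,0,-67.9,0],[-464,-237,-328,0,-67.9,0],[-464,-237,-328,0,-67.9,0],[-464,-237,-328,0,-67.9,0],[-464,-237,-328,0,-67.9,0],[-464,-237,-328,0,-67.9,0],[-464,-237,-328,0,-67.9,0],[-464,-237,-328,0,-67.9,0],[-464,-237,-328,0,-67.9,0],[-464,-237,-328,0,-67.9,0],[-464,-237,-328,0,-67.9,0],[-464,-237,-328,0,-67.9,0],[-464,-237,-328,0,-67.9,0]]}}

```text
time_s: 3.07
tool_pos: [0.5365, -0.1777, 0.4708]
tool_rot: [-89.9, 0.1, -95.9]
force: [-1.9, 0.2, -0.6]
grip_width: 0.0871
```

Call:
{"name": "move_arm", "arguments": {"moves": [[0,200,0,0,0,0],[0,200,0,0,0,0],[0,200,0,0,0,0],[0,200,0,0,0,0],[0,200,0,0,0,0],[0,200,0,0,0,0],[0,200,0,0,0,0]], "claw": 45}}

```text
time_s: 3.65
tool_pos: [0.5336, -0.1824, 0.2698]
tool_rot: [-90.2, 0.0, -96.2]
force: [0.6, 0.3, 1.1]
grip_width: 0.0492
```

Run:
```python
from h import *
i=camera_info("wrist");o=env.get_obs();p,d=read_camera("wrist");cv2.imwrite("pics/w1.png",p[:,:,::-1]);P=cloud(d,i)
print(o['tool_pos'],o['tool_rot'])
def box(n,lo,hi,zl,zh):
    m=(d>0)&(P[...,0]>lo[0])&(P[...,0]<hi[0])&(P[...,1]>lo[1])&(P[...,1]<hi[1])&(P[...,2]>zl)&(P[...,2]<zh)
    Q=P[m]
    if len(Q)<5: print(n,len(Q));return
    r=cv2.minAreaRect((Q[:,:2]*1000).astype(np.float32))
    print(n,len(Q),np.round(r[0],1),np.round(r[1],1),round(r[2],1),np.median(Q[:,2]).round(4))
box("reader",(.38,-.34),(.7,-.02),.04,.1);box("guide",(.38,-.34),(.7,-.02),.061,.067);box("ridge",(.45,-.26),(.65,-.1),.07,.09)
box("cover",(.45,-.26),(.65,-.1),.055,.0605)
print(camera_info("wrist")['t'],-i['R'].T@i['t'])
print(toolmove((.5435,-.181,.073),-6.2))
```

```text
[ 0.53360985 -0.18238197  0.26982618] [-9.01647451e+01  3.86711347e-02 -9.61914246e+01]
reader 20864 [ 542.1 -182.3] [174.9 191.1] 83.8 0.0573
guide 4379 [ 542.4 -182.4] [174.1 184.9] 83.9 0.0629
ridge 660 [ 544.7 -181.9] [59.6 13.3] 83.9 0.0795
cover 8008 [ 540.5 -174.1] [157.6 179.2] 84.0 0.0577
[-0.5520648  -0.16435855  0.39191833] [ 0.54262428 -0.1044779   0.42085195]
(array([ -2.6, 199.2,   7.8]), array([-0.09,  0.01,  0.02]), [array([-0.1,  0. ,  0. ]), array([ 0.0e+00, -1.8e+02,  1.0e-01])])
```

View pics/w1.png

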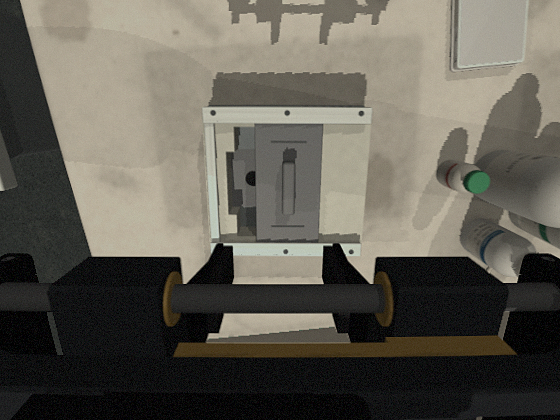

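Call:
{"name": "move_arm", "arguments": {"moves": [[-2,160,9,0,0,0],[-2,160,9,0,0,0],[-2,160,9,0,0,0],[-2,160,9,0,0,0],[-2,160,9,0,0,0],[-2,198,9,0,0,0],[-2,198,9,0,0,0],[-2,198,9,0,0,0]]}}

```text
time_s: 4.37
tool_pos: [0.545, -0.1819, 0.0749]
tool_rot: [-89.9, -0.0, -96.2]
force: [0.6, -0.3, 0.8]
grip_width: 0.0448
```

Call:
{"name": "move_arm", "arguments": {"moves": [[0,0,0,0,0,0],[0,0,0,0,0,0],[0,0,0,0,0,0],[0,0,0,0,0,0],[0,0,0,0,0,0],[0,0,0,0,0,0]], "claw": 0, "newtons": 20}}

```text
time_s: 4.87
tool_pos: [0.544, -0.1816, 0.0732]
tool_rot: [-89.9, -0.0, -96.2]
force: [-1.0, -0.3, 2.9]
grip_width: 0.0136
```

Call:
{"name": "move_arm", "arguments": {"moves": [[0,0,8,0,0,0],[0,0,16,0,0,0],[0,0,24,0,0,0],[0,0,30,0,0,0],[0,0,35,0,0,0],[0,0,38,0,0,0],[0,0,40,0,0,0],[0,0,40,0,0,0],[0,0,40,0,0,0]]}}

```text
time_s: 5.62
tool_pos: [0.5821, -0.1858, 0.0731]
tool_rot: [-90.3, -0.0, -96.2]
force: [-8.4, 0.8, 12.1]
grip_width: 0.0138
```

Call:
{"name": "move_arm", "arguments": {"moves": [[0,0,1,0,0,0],[0,0,2,0,0,0],[0,0,2,0,0,0],[0,0,2,0,0,0]]}}

```text
time_s: 5.95
tool_pos: [0.5822, -0.1858, 0.073]
tool_rot: [-90.5, -0.0, -96.2]
force: [-13.5, 2.1, 15.5]
grip_width: 0.0141
```

Call:
{"name": "move_arm", "arguments": {"moves": [[0,0,-1.5,0,0,0],[0,0,-1.5,0,0,0],[0,0,-1.5,0,0,0],[0,0,-1.5,0,0,0]], "claw": 45}}

```text
time_s: 6.28
tool_pos: [0.5846, -0.1857, 0.0722]
tool_rot: [-90.0, 0.0, -96.2]
force: [0.1, 0.3, -0.2]
grip_width: 0.0325
```

Call:
{"name": "move_arm", "arguments": {"moves": [[0,-40,0,0,0,0],[0,-80,0,0,0,0],[0,-120,0,0,0,0],[0,-120,0,0,0,0],[0,-120,0,0,0,0],[0,-120,0,0,0,0]], "claw": 70}}

```text
time_s: 6.78
tool_pos: [0.5839, -0.1858, 0.1921]
tool_rot: [-90.0, -0.0, -96.2]
force: [-0.2, 0.5, -0.7]
grip_width: 0.0677
```

Run:
```python
from h import *
i=camera_info("wrist");o=env.get_obs();p,d=read_camera("wrist");cv2.imwrite("pics/w2.png",p[:,:,::-1]);P=cloud(d,i)
print(o['tool_pos'],o['tool_rot'],o['force'])
m=(d>0)&(abs(P[...,0]-.57)<.06)&(abs(P[...,1]+.185)<.05)&(P[...,2]>.07)&(P[...,2]<.09);Q=P[m]
print(len(Q),cv2.minAreaRect((Q[:,:2]*1000).astype(np.float32)))
p,d=read_camera("top");P=cloud(d,camera_info("top"));cv2.imwrite("pics/t2.png",p[:,:,::-1])
# bay floor
m=(d>0)&(abs(P[...,0]-.50)<.06)&(abs(P[...,1]+.18)<.09)&(P[...,2]>.01)&(P[...,2]<.02);Q=P[m];print(len(Q))
if len(Q)>5:print(cv2.minAreaRect((Q[:,:2]*1000).astype(np.float32)))
print(toolmove((.466,.266,.2),-20.7))
```

```text
[ 0.58393254 -0.18581094  0.19205097] [-9.00083643e+01 -8.50642653e-03 -9.61798704e+01] [-0.22585551  0.48987182 -0.65591147]
1063 ((582.24072265625, -186.37953186035156), (60.0385856628418, 13.489606857299805), 83.52316284179688)
1054
((496.423828125, -164.483154296875), (158.74754333496094, 103.73902893066406), 83.2528076171875)
(array([-436.4,   -8.6, -165. ]), array([ 0.17, 14.52, -0.02]), [array([ 0.2, 14.5, -0. ]), array([  -0. , -165.5,   -0.3])])
```

View pics/w2.png

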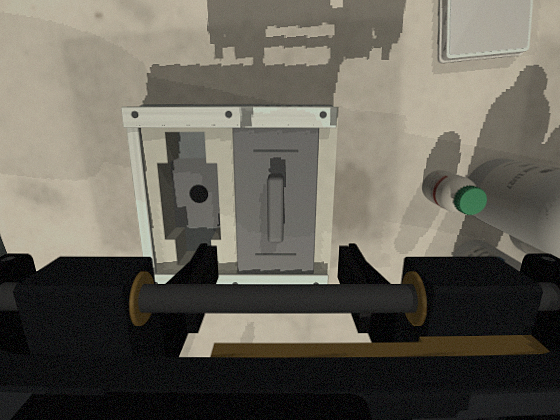

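View pics/t2.png

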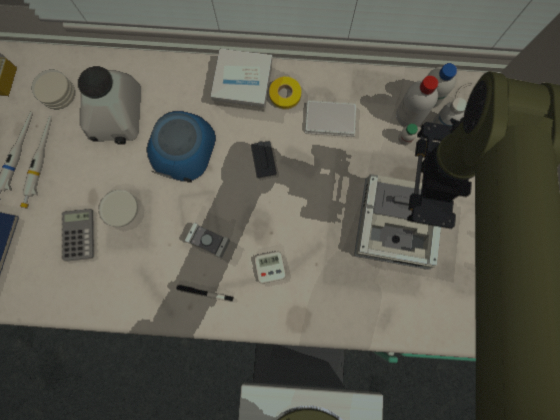

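Call:
{"name": "move_arm", "arguments": {"moves": [[-436,-9,-166,0,14.5,0],[-436,-9,-166,0,14.5,0],[-436,-9,-166,0,14.5,0],[-436,-9,-166,0,14.5,0],[-436,-9,-166,0,14.5,0],[-436,-9,-166,0,14.5,0],[-436,-9,-166,0,14.5,0],[-436,-9,-166,0,14.5,0],[-436,-9,-166,0,14.5,0],[-436,-9,-166,0,14.5,0],[-436,-9,-166,0,14.5,0],[-436,-9,-166,0,14.5,0],[-436,-9,-166,0,14.5,0],[-436,-9,-166,0,14.5,0],[-436,-9,-166,0,14.5,0]]}}

```text
time_s: 8.13
tool_pos: [0.4662, 0.2635, 0.2004]
tool_rot: [-90.1, -0.1, -110.8]
force: [0.8, -0.1, -0.8]
grip_width: 0.0698
```

Run:
```python
from h import *
i=camera_info("wrist");o=env.get_obs();p,d=read_camera("wrist");cv2.imwrite("pics/w3.png",p[:,:,::-1]);P=cloud(d,i)
print(o['time_s'],o['tool_pos'],o['tool_rot'],o['force'])
for n,zl,zh in(("all",.02,.05),("cheek",.035,.042),("cart",.029,.0345)):
  m=(d>0)&(abs(P[...,0]-.466)<.07)&(abs(P[...,1]-.266)<.07)&(P[...,2]>zl)&(P[...,2]<zh);Q=P[m]
  print(n,len(Q),cv2.minAreaRect((Q[:,:2]*1000).astype(np.float32)),np.median(Q[:,2]))
for r in models.cut_out("cartridge","wrist")[:1]:
  m=r['mask']&(d>0);Q=P[m];print(r['score'],cv2.minAreaRect((Q[:,:2]*1000).astype(np.float32)),np.median(Q[:,2]))
```

```text
8.1333 [0.46622688 0.26353412 0.20037867] [ -90.05715001   -0.11701529 -110.81041773] [ 0.77244073 -0.12375638 -0.7522503 ]
all 3805 ((466.7158508300781, 266.66082763671875), (90.57817077636719, 47.57209396362305), 69.29695129394531) 0.03231248310585174
cheek 976 ((466.660888671875, 266.44354248046875), (90.13282775878906, 47.356727600097656), 69.29695129394531) 0.037510830741195406
cart 2654 ((468.74859619140625, 271.18560791015625), (80.60221862792969, 46.06000900268555), 69.3997802734375) 0.03192327937614011
0.9 ((465.01458740234375, 264.370361328125), (69.01614379882812, 49.384159088134766), 69.77301025390625) 0.03188726535346076
```

View pics/w3.png

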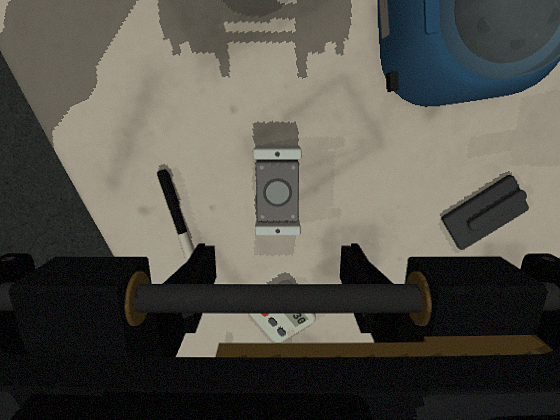

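Run:
```python
from h import *
print(toolmove((.4664,.2663,.017),-20.7))
```

```text
(array([ -2.9, 183.8,  -1.1]), array([ 0.02, -0.18,  0.08]), [array([ 0. , -0.2,  0.1]), array([-1.000e-01,  1.798e+02,  0.000e+00])])
```

Call:
{"name": "move_arm", "arguments": {"moves": [[-3,140,-1,0,0,0],[-3,140,-1,0,0,0],[-3,140,-1,0,0,0],[-3,140,-1,0,0,0],[-3,160,-1,0,0,0],[-3,175,-1,0,0,0],[-3,184,-1,0,0,0],[-3,184,-1,0,0,0],[-3,184,-1,0,0,0],[-3,184,-1,0,0,0]]}}

```text
time_s: 9.07
tool_pos: [0.4669, 0.2688, 0.0185]
tool_rot: [-89.9, 0.1, -110.7]
force: [-0.2, 0.6, 0.2]
grip_width: 0.0702
```

Call:
{"name": "move_arm", "arguments": {"moves": [[0,0,0,0,0,0],[0,0,0,0,0,0],[0,0,0,0,0,0],[0,0,0,0,0,0],[0,0,0,0,0,0],[0,0,0,0,0,0]], "claw": 30, "newtons": 20}}

```text
time_s: 9.57
tool_pos: [0.4662, 0.2687, 0.0178]
tool_rot: [-90.0, 0.0, -110.7]
force: [-0.9, -0.6, 1.9]
grip_width: 0.0438
```

Call:
{"name": "move_arm", "arguments": {"moves": [[0,0,0,0,0,0],[0,0,0,0,0,0],[0,0,0,0,0,0],[2,-3,0,0,0,0],[2,-6,0,0,0,0],[2,-6,0,0,0,0]], "claw": 60}}

```text
time_s: 10.07
tool_pos: [0.4656, 0.267, 0.0241]
tool_rot: [-90.0, 0.0, -110.7]
force: [0.3, 0.7, -1.0]
grip_width: 0.0594
```

Call:
{"name": "move_arm", "arguments": {"moves": [[0,0,0,0,0,0],[0,0,0,0,0,0],[0,0,0,0,0,0],[0,0,0,0,0,0],[0,0,0,0,0,0],[0,0,0,0,0,0]], "claw": 30, "newtons": 25}}

```text
time_s: 10.57
tool_pos: [0.4652, 0.2668, 0.0234]
tool_rot: [-90.0, -0.0, -110.7]
force: [-0.6, -0.6, -0.5]
grip_width: 0.0438
```

Run:
```python
from h import *
print(env.get_obs()['tool_pos'],toolmove((.53,.07,.1),-6.1))
```

```text
[0.46520908 0.26681532 0.02343322] (array([161.3, -76.5, 130.1]), array([ 1.000e-02, -1.458e+01,  1.000e-02]), [array([  0. , -14.6,   0. ]), array([ -0. , 165.4,   0. ])])
```

Call:
{"name": "move_arm", "arguments": {"moves": [[0,-10,0,0,0,0],[0,-30,0,0,0,0],[0,-60,0,0,0,0],[0,-76,0,0,0,0],[30,-76,24,0,-3,0],[60,-76,48,0,-6,0],[90,-76,72,0,-9,0],[120,-76,96,0,-12,0],[145,-76,117,0,-14.6,0],[161,-76,130,0,-14.6,0],[161,-76,130,0,-14.6,0],[161,-76,130,0,-14.6,0]]}}

```text
time_s: 11.57
tool_pos: [0.5303, 0.0689, 0.0999]
tool_rot: [-90.0, 0.0, -96.3]
force: [0.3, 0.8, -0.5]
grip_width: 0.0441
```

Run:
```python
from h import *
print(env.get_obs()['tool_pos'],env.get_obs()['grip_width'])
for c in("top","wrist"):
  p,d=read_camera(c);cv2.imwrite(f"pics/{c}4.png",p[:,:,::-1])
```

```text
[0.5302677  0.06894392 0.09985395] 0.04411261445292255
```

View pics/top4.png

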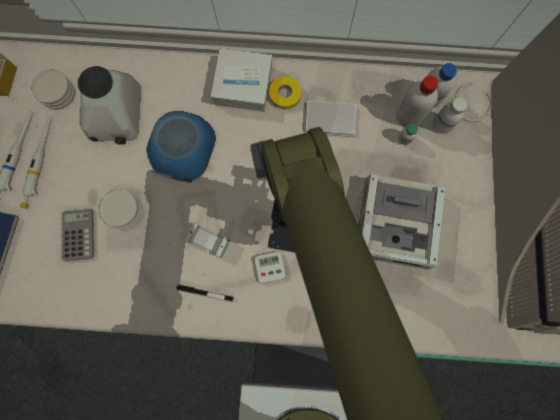

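Call:
{"name": "move_arm", "arguments": {"moves": [[0,30,0,0,0,0],[0,55,0,0,0,0],[0,70,0,0,0,0],[0,76,0,0,0,0],[0,79,0,0,0,0],[0,81,0,0,0,0],[0,83,0,0,0,0],[0,83,0,0,0,0],[0,83,0,0,0,0]]}}

```text
time_s: 12.42
tool_pos: [0.5307, 0.0704, 0.0173]
tool_rot: [-89.9, -0.0, -96.1]
force: [-0.6, -0.3, -0.2]
grip_width: 0.0439
```

Call:
{"name": "move_arm", "arguments": {"moves": [[0,1,0,0,0,0],[0,2,0,0,0,0],[0,2.5,0,0,0,0],[0,2.5,0,0,0,0]]}}

```text
time_s: 12.75
tool_pos: [0.5305, 0.0703, 0.0154]
tool_rot: [-90.0, -0.0, -96.1]
force: [-2.8, -0.4, 8.0]
grip_width: 0.0438
```

Call:
{"name": "move_arm", "arguments": {"moves": [[0,0,0,0,0,0],[0,0,0,0,0,0],[0,0,0,0,0,0],[0,-40,0,0,0,0],[0,-80,0,0,0,0],[0,-120,0,0,0,0],[0,-160,0,0,0,0],[0,-180,0,0,0,0],[0,-180,0,0,0,0],[0,-180,0,0,0,0]], "claw": 65}}

```text
time_s: 13.58
tool_pos: [0.5308, 0.0703, 0.1951]
tool_rot: [-89.8, -0.0, -96.1]
force: [-0.4, -0.0, -1.6]
grip_width: 0.0646
```

```bash
cat > look.py <<'E'
from h import *
import sys
def cart(name,xy,zl=.02,zh=.03):
    i=camera_info("wrist");o=env.get_obs();p,d=read_camera("wrist");cv2.imwrite(f"pics/{name}.png",p[:,:,::-1]);P=cloud(d,i)
    print(o['time_s'],o['tool_pos'].round(4),o['tool_rot'].round(2),o['qpos'].round(1))
    m=(d>0)&(abs(P[...,0]-xy[0])<.07)&(abs(P[...,1]-xy[1])<.07)&(P[...,2]>zl)&(P[...,2]<zh);Q=P[m]
    if len(Q)>5: print(len(Q),cv2.minAreaRect((Q[:,:2]*1000).astype(np.float32)),np.median(Q[:,2]))
    return p,d,P
E
python3 - <<'E'
from look import *
cart("w5",(.53,.07))
print(toolmove((.53,.07,.12),83.9))
E
```

```text
13.5833 [0.5308 0.0703 0.1951] [-8.984e+01 -2.000e-02 -9.610e+01] [ 30.9   9.4 -45.  101.3   7.   72.  -22. ]
2502 ((530.546142578125, 70.699462890625), (63.54507827758789, 43.87662887573242), 83.55194091796875) 0.02388062987523604
(array([-0. , 73.5,  0.3]), array([ 4.e-02, -9.e+01,  2.e-02]), [array([  0., -90.,   0.]), array([-0., 90.,  0.])])
```

View pics/w5.png

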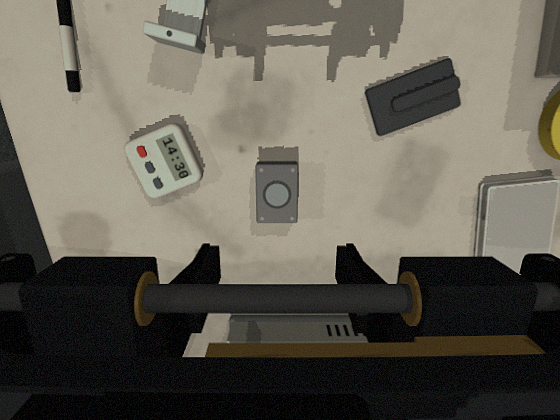

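Call:
{"name": "move_arm", "arguments": {"moves": [[0,20,0,0,-7,0],[0,20,0,0,-14,0]], "claw": 82}}

```text
time_s: 13.8
tool_pos: [0.5272, 0.0696, 0.1695]
tool_rot: [-90.4, 0.0, -81.8]
force: [-1.1, -0.8, 0.1]
grip_width: 0.0722
```

Run:
```python
from h import *
print(env.get_obs()['qpos'].round(1),toolmove((.5305,.0705,.06),83.7))
```

```text
[ 31.8  11.  -46.3 103.1   8.4  69.9  -8.7] (array([ -0.3, 109.4,   4.2]), array([  0.32, -75.45,  -0.31]), [array([  0.3, -75.5,  -0.3]), array([  0.3, 104.5,   0.3])])
```

Call:
{"name": "move_arm", "arguments": {"moves": [[0,115,0,0,-75.8,0],[0,115,0,0,-75.8,0],[0,115,0,0,-75.8,0],[0,115,0,0,-75.8,0],[0,115,0,0,-75.8,0],[0,115,0,0,-75.8,0],[0,115,0,0,-75.8,0],[0,115,0,0,-75.8,0],[0,115,0,0,-75.8,0],[0,115,0,0,-75.8,0],[0,115,0,0,-75.8,0],[0,115,0,0,-75.8,0],[0,115,0,0,-75.8,0],[0,115,0,0,-75.8,0]]}}

```text
time_s: 14.97
tool_pos: [0.5292, 0.0703, 0.058]
tool_rot: [-90.0, 0.1, -6.4]
force: [0.7, 0.3, -0.8]
grip_width: 0.082
```

Run:
```python
from h import *
print(env.get_obs()['qpos'].round(1),toolmove((.5305,.0705,.015),83.7))
```

```text
[ 38.7  23.6 -57.2 109.1  22.9  59.8  55.4] (array([ 1.4, 43. ,  0.4]), array([-0.  , -0.09, -0.11]), [array([-0. , -0.1, -0.1]), array([  0.2, 179.9,  -0. ])])
```

Call:
{"name": "move_arm", "arguments": {"moves": [[1,20,0,0,0,0],[1,33,0,0,0,0],[1,40,0,0,0,0],[1,44,0,0,0,0],[1,44,0,0,0,0],[1,44,0,0,0,0]]}}

```text
time_s: 15.47
tool_pos: [0.531, 0.0705, 0.0151]
tool_rot: [-90.0, 0.0, -6.3]
force: [-0.5, 0.2, 0.1]
grip_width: 0.0822
```

Call:
{"name": "move_arm", "arguments": {"moves": [[0,0,0,0,0,0],[0,0,0,0,0,0],[0,0,0,0,0,0],[0,0,0,0,0,0],[0,0,0,0,0,0]], "claw": 50, "newtons": 25}}

```text
time_s: 15.88
tool_pos: [0.5313, 0.0701, 0.0154]
tool_rot: [-90.0, -0.0, -6.3]
force: [0.8, -0.1, 2.0]
grip_width: 0.0638
```

Run:
```python
from h import *
print(toolmove((.501,-.1776,.125),83.8))
```

```text
(array([  -2.9, -109.5, -249.6]), array([ 0.01, -0.09,  0.04]), [array([ 0. , -0.1,  0. ]), array([-1.000e-01,  1.799e+02,  0.000e+00])])
```

Call:
{"name": "move_arm", "arguments": {"moves": [[0,-20,0,0,0,0],[0,-50,0,0,0,0],[0,-80,0,0,0,0],[0,-110,0,0,0,0],[0,-110,-30,0,0,0],[0,-110,-60,0,0,0],[-1,-110,-90,0,0,0],[-1,-110,-120,0,0,0],[-2,-110,-150,0,0,0],[-2,-110,-180,0,0,0],[-3,-110,-210,0,0,0],[-3,-110,-235,0,0,0],[-3,-110,-249,0,0,0],[-3,-110,-249,0,0,0],[-3,-110,-249,0,0,0],[-3,-110,-249,0,0,0]]}}

```text
time_s: 17.22
tool_pos: [0.5011, -0.1748, 0.125]
tool_rot: [-89.9, 0.0, -6.2]
force: [0.2, 0.1, -1.8]
grip_width: 0.0636
```

Run:
```python
from look import *
p,d,P=cart("w6",(.5,-.177),.12,.14)
p,d=read_camera("top");cv2.imwrite("pics/t6.png",p[:,:,::-1])
print(toolmove((.501,-.1776,.125),83.8))
```

```text
17.2167 [ 0.5011 -0.1748  0.125 ] [-89.94   0.    -6.15] [ 66.4  16.2 -56.5 106.2  14.8  65.4  88.6]
8086 ((491.11444091796875, -173.7949981689453), (83.87648010253906, 27.287742614746094), 84.19607543945312) 0.13337871988676436
(array([ 0.1,  0.1, -2.9]), array([-0.03,  0.11,  0.01]), [array([-0. ,  0.1,  0. ]), array([   0. , -179.9,    0. ])])
```

View pics/w6.png

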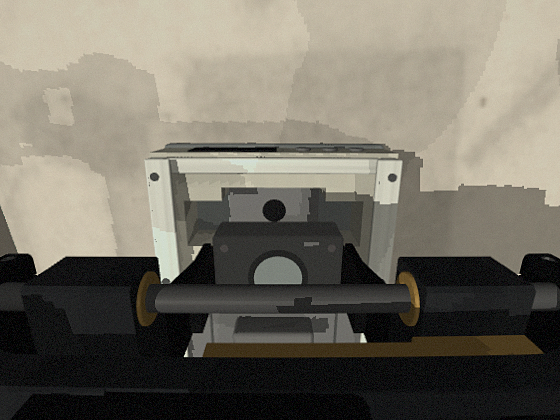

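View pics/t6.png

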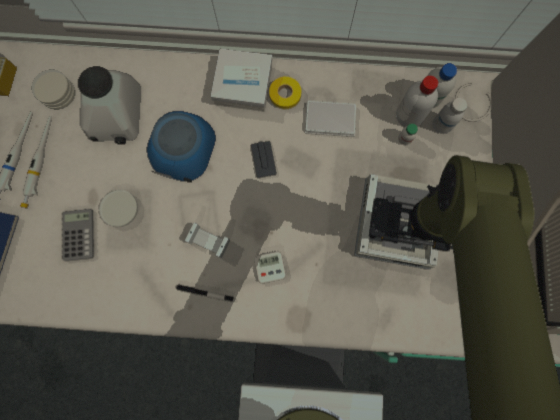

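Run:
```python
from look import *
i=camera_info("wrist");p,d=read_camera("wrist");P=cloud(d,i)
print("dot",P[205:216,270:279].reshape(-1,3).mean(0))
ax=np.array([np.cos(np.radians(-6.1)),np.sin(np.radians(-6.1))]);ay=np.array([-ax[1],ax[0]])
B=np.array([.5005,-.1776])
L=np.stack([(P[...,:2]-B)@ax,(P[...,:2]-B)@ay],-1)*1000
m=(d>0)&(P[...,2]>.010)&(P[...,2]<.02)&(abs(L[...,0])<60)&(abs(L[...,1])<75)
print("floor local min/max",np.percentile(L[m],[0.5,99.5],axis=0))
m2=m&(L[...,0]<-21);print("front part y",np.percentile(L[m2],[1,99],axis=0))
g=(d>0)&(abs(P[...,2]-.063)<.003)&(abs(L[...,0])<60)
print("guides y",np.percentile(L[g][:,1],[.5,99.5]))
dk=(d>0)&(abs(P[...,2]-.051)<.003)&(abs(L[...,1])<30)&(L[...,0]<0);print("deck x",np.percentile(L[dk][:,0],[1,99]))
```

```text
dot [ 0.50041124 -0.17729333  0.0152689 ]
floor local min/max [[-56.27397373 -70.41338108]
 [ 17.73196173  66.51680467]]
front part y [[-56.32026819 -73.82902565]
 [-52.98683058  72.86248434]]
guides y [-86.74862986  87.23610222]
deck x [-53.27311824 -28.7135934 ]
```

Call:
{"name": "move_arm", "arguments": {"moves": [[0,20,-2.5,0,0,0],[0,40,-2.5,0,0,0],[0,50,-2.5,0,0,0],[0,50,-2.5,0,0,0],[0,50,-2.5,0,0,0]]}}

```text
time_s: 17.78
tool_pos: [0.5005, -0.1785, 0.075]
tool_rot: [-90.0, 0.0, -6.2]
force: [-0.1, 0.0, -0.2]
grip_width: 0.0639
```

Call:
{"name": "move_arm", "arguments": {"moves": [[0,10,0.8,0,0,0],[0,20,0.8,0,0,0],[0,30,0.8,0,0,0],[0,37,0.8,0,0,0],[0,41,0.8,0,0,0],[0,42.5,0.8,0,0,0],[0,42.5,0.8,0,0,0],[0,42.5,0.8,0,0,0]]}}

```text
time_s: 18.45
tool_pos: [0.5008, -0.1787, 0.0327]
tool_rot: [-90.0, -0.0, -6.3]
force: [-0.0, 0.1, -1.3]
grip_width: 0.0635
```

Call:
{"name": "move_arm", "arguments": {"moves": [[0,1,0,0,0,0],[0,2,0,0,0,0],[0,2.8,0,0,0,0],[0,2.8,0,0,0,0],[0,2.8,0,0,0,0]]}}

```text
time_s: 18.87
tool_pos: [0.5009, -0.1788, 0.0304]
tool_rot: [-90.0, -0.0, -6.3]
force: [-2.2, -0.1, 5.6]
grip_width: 0.0638
```

Call:
{"name": "move_arm", "arguments": {"moves": [[0,0,0,0,0,0],[0,0,0,0,0,0],[0,0,0,0,0,0],[0,0,0,0,0,0],[0,-20,0,0,0,0],[0,-50,0,0,0,0],[0,-90,0,0,0,0],[0,-130,0,0,0,0],[0,-170,0,0,0,0],[0,-170,0,0,0,0],[0,-170,0,0,0,0]], "claw": 78}}

```text
time_s: 19.78
tool_pos: [0.5021, -0.1792, 0.202]
tool_rot: [-90.2, -0.3, -6.3]
force: [-0.1, 0.3, -1.2]
grip_width: 0.0783
```

Run:
```python
from look import *
p,d,P=cart("w7",(.5,-.177),.034,.043)
print(toolmove((.583,-.1855,.2),-6.1))
```

```text
19.7833 [ 0.5021 -0.1792  0.202 ] [-90.16  -0.25  -6.3 ] [ 69.8  11.3 -58.5 100.9  10.2  73.1  92.5]
3250 ((486.750732421875, -180.40463256835938), (141.23167419433594, 83.19822692871094), 83.89436340332031) 0.03885256444984292
(array([82.5,  0.1,  2.5]), array([2.00e-02, 8.98e+01, 9.00e-02]), [array([ 0. , 89.8,  0.1]), array([  0.1, -90.2,  -0. ])])
```

View pics/w7.png

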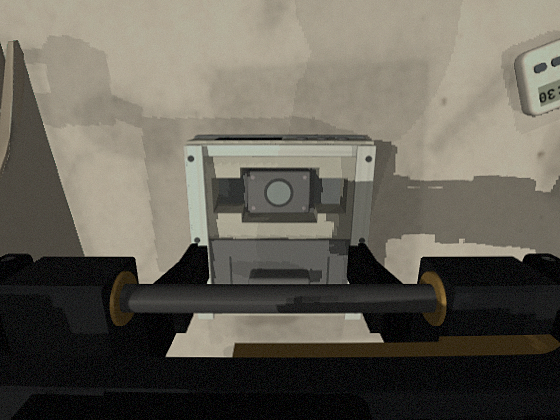

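Call:
{"name": "move_arm", "arguments": {"moves": [[82,0,2,0,89.9,0],[82,0,2,0,89.9,0],[82,0,2,0,89.9,0],[82,0,2,0,89.9,0],[82,0,2,0,89.9,0],[82,0,2,0,89.9,0],[82,0,2,0,89.9,0],[82,0,2,0,89.9,0],[82,0,2,0,89.9,0],[82,0,2,0,89.9,0],[82,0,2,0,89.9,0],[82,0,2,0,89.9,0],[82,0,2,0,89.9,0],[82,0,2,0,89.9,0],[82,0,2,0,89.9,0],[82,0,2,0,89.9,0]], "claw": 45}}

```text
time_s: 21.17
tool_pos: [0.5817, -0.1854, 0.1983]
tool_rot: [-90.1, 0.0, -96.0]
force: [0.2, -0.8, 0.6]
grip_width: 0.0449
```

Run:
```python
from look import *
p,d,P=cart("w8",(.583,-.186),.07,.09)
m=(d>0)&(abs(P[...,0]-.5)<.04)&(abs(P[...,1]+.178)<.045)&(P[...,2]>.030)&(P[...,2]<.044);Q=P[m]
print("cart",len(Q),cv2.minAreaRect((Q[:,:2]*1000).astype(np.float32)),np.percentile(Q[:,2],[5,50,95]))
print(toolmove((.5825,-.186,.073),-6.1))
```

```text
21.1667 [ 0.5817 -0.1854  0.1983] [-9.013e+01  3.000e-02 -9.604e+01] [ 48.3  19.3 -40.8  90.6  12.9  75.1  -0.3]
1006 ((582.3001708984375, -185.79879760742188), (59.110450744628906, 13.455809593200684), 83.8173599243164) 0.0794345935773541
cart 3187 ((496.7153015136719, -178.67141723632812), (90.11080169677734, 54.63797378540039), 87.3143310546875) [0.03380073 0.03883245 0.04075982]
(array([  0.5, 125.7,   0.9]), array([ 0.09,  0.03, -0.03]), [array([ 0.1,  0. , -0. ]), array([-0.0e+00, -1.8e+02, -1.0e-01])])
```

View pics/w8.png

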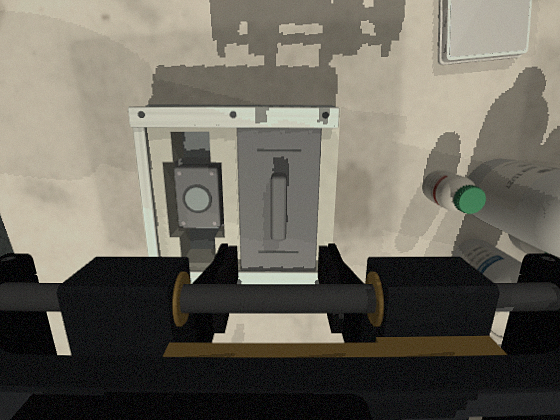

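The cartridge sits flat and centred in the bay (pixel 197,199), and the ridge is at (280,208). Next I grip the ridge.

Call:
{"name": "move_arm", "arguments": {"moves": [[0,40,0,0,0,0],[0,80,0,0,0,0],[0,105,0,0,0,0],[0,118,0,0,0,0],[0,125,0,0,0,0],[0,125,0,0,0,0],[0,125,0,0,0,0]]}}

```text
time_s: 21.8
tool_pos: [0.5834, -0.1858, 0.076]
tool_rot: [-89.9, -0.0, -96.2]
force: [0.5, 0.3, 0.1]
grip_width: 0.045
```

Call:
{"name": "move_arm", "arguments": {"moves": [[0,0,0,0,0,0],[0,0,0,0,0,0],[0,0,0,0,0,0],[0,0,0,0,0,0],[0,0,0,0,0,0],[0,0,0,0,0,0]], "claw": 0, "newtons": 20}}

```text
time_s: 22.3
tool_pos: [0.5821, -0.1857, 0.075]
tool_rot: [-90.0, -0.0, -96.2]
force: [-0.9, -0.4, 5.9]
grip_width: 0.0141
```

Call:
{"name": "move_arm", "arguments": {"moves": [[0,0,-8,0,0,0],[0,0,-16,0,0,0],[0,0,-24,0,0,0],[0,0,-32,0,0,0],[0,0,-40,0,0,0],[0,0,-48,0,0,0],[0,0,-56,0,0,0],[0,0,-64,0,0,0],[0,0,-71,0,0,0],[0,0,-76,0,0,0],[0,0,-79,0,0,0],[0,0,-79,0,0,0]]}}

```text
time_s: 23.3
tool_pos: [0.5028, -0.1769, 0.075]
tool_rot: [-90.1, -0.0, -96.2]
force: [-1.2, 2.1, 6.3]
grip_width: 0.0135
```

Call:
{"name": "move_arm", "arguments": {"moves": [[0,0,-1,0,0,0],[0,0,-2,0,0,0],[0,0,-3,0,0,0],[0,0,-4,0,0,0],[0,0,-4,0,0,0]]}}

```text
time_s: 23.72
tool_pos: [0.5005, -0.1766, 0.075]
tool_rot: [-89.9, 0.0, -96.2]
force: [4.1, 1.6, 4.4]
grip_width: 0.0137
```

Call:
{"name": "move_arm", "arguments": {"moves": [[0,0,-1,0,0,0],[0,0,-2,0,0,0],[0,0,-2,0,0,0]]}}

```text
time_s: 23.97
tool_pos: [0.5005, -0.1766, 0.075]
tool_rot: [-89.6, 0.0, -96.2]
force: [10.3, -0.4, -2.2]
grip_width: 0.0141
```

Against the front stop (force rises, no further motion). I'll relax, release and withdraw.

Call:
{"name": "move_arm", "arguments": {"moves": [[0,0,1.8,0,0,0],[0,0,1.8,0,0,0],[0,0,1.8,0,0,0],[0,0,1.8,0,0,0],[0,0,1.8,0,0,0]], "claw": 45}}

```text
time_s: 24.38
tool_pos: [0.4986, -0.1768, 0.0741]
tool_rot: [-90.1, 0.0, -96.2]
force: [-0.4, -0.3, -0.3]
grip_width: 0.0391
```

Call:
{"name": "move_arm", "arguments": {"moves": [[0,-40,0,0,0,0],[0,-80,0,0,0,0],[0,-120,0,0,0,0],[0,-150,0,0,0,0],[0,-150,0,0,0,0],[0,-150,0,0,0,0]]}}

```text
time_s: 24.88
tool_pos: [0.5004, -0.1771, 0.2265]
tool_rot: [-89.8, -0.1, -96.2]
force: [-0.1, -0.9, -0.7]
grip_width: 0.0451
```

Run:
```python
from look import *
p,d,P=cart("w9",(.5,-.177),.07,.09)
p,d=read_camera("top");cv2.imwrite("pics/t9.png",p[:,:,::-1])
for n in("timer","paddle","marker","plate","small_bottle"): print(n,[(r["score"],r["point"]) for r in models.spot_in(n,"top")][:1])
```

```text
24.8833 [ 0.5004 -0.1771  0.2265] [-89.83  -0.12 -96.2 ] [ 56.4   6.8 -42.5  99.5   4.9  75.3   6.6]
869 ((500.2723388671875, -177.3587188720703), (60.607444763183594, 13.75519847869873), 84.11737060546875) 0.07933763634593306
timer [(0.83, [0.413, 0.1127, 0.0151])]
paddle [(0.62, [0.6743, 0.1497, 0.0113])]
marker [(0.6, [0.3479, 0.2653, 0.0112])]
plate [(0.95, [0.7911, -0.0059, 0.016])]
small_bottle [(0.56, [0.7515, -0.1965, 0.0533])]
```

View pics/w9.png

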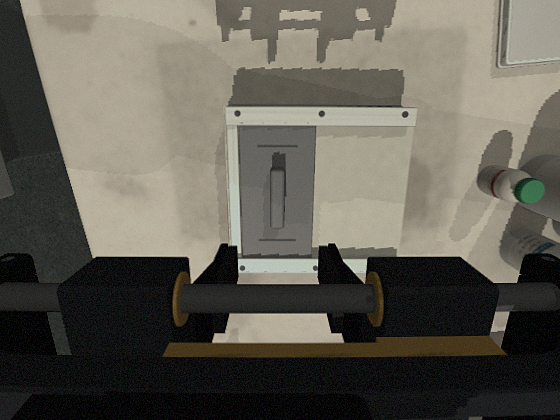

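View pics/t9.png

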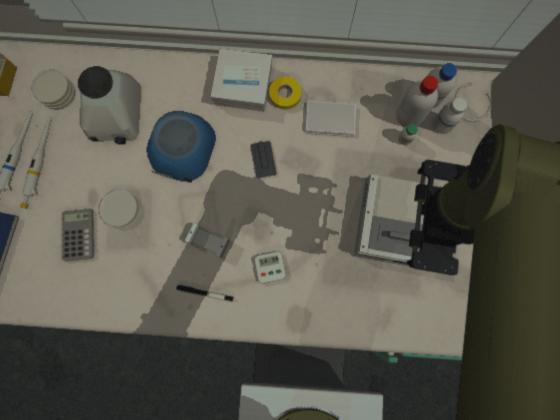

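```bash
python3 -c "
from cell import job
print(job.sign_off())"
```

```text
the job is handed in; nothing more can be done
None
```

The filter cartridge is in the reader's bay with the cover fully shut over it, and I handed the job in at about 25 s on the robot's clock.

I slid the cover to its end stop and gripped the cartridge by its long sides. That first grip left the fingertips slightly below the cartridge's underside, so I took it again 6 mm higher before lifting. I set it down on the free worktop, gripped it by its ends, and lowered it onto the bay floor until about 6 N of contact before releasing. Then I slid the cover shut until it stopped.

Last checks:
- **Cartridge:** before the cover was shut, the wrist picture showed it flat in the bay. Its top measured 38.9 mm high, where 39 mm was expected. A rectangle fit to its outline there also took in other surfaces, so centring was judged by eye.
- **Cover:** the ridge measured (500.3, -177.4) mm, within 0.2 mm of the bay centre found earlier at (500.4, -177.3). The force rose with no further motion at the front stop.
- **Other items:** the timer, marker and paddle measured within 4 mm of where they started, which is within the networks' error. The plate and small bottle were measured only at the end and look unmoved in the top pictures.
- **Robot:** it stands clear above the reader, and the wrist force I read stayed below about 21 N throughout.

No check failed.

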